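# Catch the brass billets from the feeder and lid the dish

## Robot

A 6-joint arm with a two-finger parallel gripper is mounted at the origin on the work surface. World frame = base frame: x ahead of the robot, y to its left, z up, the work surface at z = 0. Lengths are in m, angles in rad, forces in N, time in s.
With the tool pointing down it reaches from about 0.4 to 0.825 m from the base axis. Payload 7 kg.
Tool frame: the origin (TCP) lies between the finger pads; the fingertips stand 25 mm ahead of it and the grasp point (between the pads) lies 6 mm ahead of it; z points along the fingers, y is the line along which they close (so a half turn about z gives the same grasp; the last joint's range is limited). The gripper opens to 88 mm and grips with 3 to 60 N. Pads are 19 mm wide; open, the fingers measure 130 mm over their backs; the gripper's body (78 mm by 193 mm) begins 47 mm behind the grasp point.
Start: joints at [1.563, 0.359, 0.012, 0, -1.224, -0.288], TCP at [0.197, 0.646, 0.252] pointing down, gripper open.
Joint ranges: [-3.07, 3.07], [-1.43, 2.12], [-1.02, 1.25], [-3.03, 1.67], [-3.05, -0], [-3.03, 3.03]. Speed limits (rad/s): [2.39, 2.39, 3.01, 3.14, 3.14, 3.14].

## Interface

Orientations are given as [roll, pitch, yaw] about the fixed x, y, z axes, in that order (R = Rz(yaw) Ry(pitch) Rx(roll)).
In Python, from bench import arm gives the robot as it stands. The module is installed in compiled form; this text tells all that it offers. Calls block until the motion is done:
- arm.movep(position, orientation): joint-space move of the TCP to a pose.
- arm.move_l(position, rot=None, vel=0.15, max_force=None): straight line of the TCP; rot=None keeps the orientation; vel is the mean speed in m/s. With max_force (N) it stops when the force on the tool has changed by that much, and returns True; else False.
- arm.move_joints(angles): joint-space move.
- arm.move_gripper(opening): opening from 0.0 (shut) to 1.0 (fully open); the grip force is fixed at half the most; returns when the fingers have stopped.
- arm.pause(seconds).
- arm.inverse_kinematics(position, orientation): joint angles nearest the present ones, or None.
- arm.state(): the state.
- arm.camera(name): name is "side" or "top" or "wrist"; returns a dict with "image" (480x640x3 uint8, red, green, blue), "fx", "fy", "cx", "cy" (pixels), "T" (4x4, takes a point from camera to world coordinates). Camera axes: x right, y down, z forward; pixel columns grow to the right and rows downward; lengths in m; the calibration is good to about 2 mm. A picture is of the moment at which its call begins. There is no depth.
A pose or a line that the arm cannot do raises arm.MotionError and nothing moves.
- arm.sign_off(): hands the job in; it is judged then, once.
The state is a dict: "time_s": time; "joints": joint angles; "dq": joint speeds; "joint_torque": joint torques, N m; "eef_pos": TCP position; "tcp_rot": TCP orientation; "contact_force": force on the tool from outside, world axes, zero at the start; "moment": the same for the moment, N m; "grip_width": opening from 0.0 (shut) to 1.0 (fully open); "gripper_force": force on a finger pad.
Only numpy, scipy, OpenCV 4.12 (cv2) and the standard library are available. Lean on these libraries where they do the work, as an engineer would, in place of code of your own. Each camera call takes 0.05 s, during which the arm holds its last target. There are 200 camera calls.

## Task

Hold the copper dish up under the lip of the feeder's chute and press it against the pad of the spring gate to open the gate, and keep it there until all four brass billets have slid into the dish, without letting any drop on the bench. Then stand the dish upright on the cork mat, wholly on the mat, and put its lid on so it sits fully down. Leave the steel block and the jar where they are.

Things in the scene. Friction and masses are not known exactly. Their poses are not given: they have to be found in the camera images.
- feeder: Billet feeder, fixed. Origin on the bench below the middle of the chute's lip. Open chute, 22 mm wide inside, slopes 45 degrees down along -y to the lip, 165 mm up. Wooden side panel y +100 to +112, x -72 to +62, 220 high, on a foot (y 60 to 140, 10 high); thin post at x +55, y -98. Below the lip it is open on the -x side: the dish goes in there.
- guard (a point): Middle of the dark-rimmed edge, on the -x side, of the level clear guard over the lip: feeder x -74, y 0, z 215 mm (guard's underside; rim top 222). The guard covers feeder x -74 to +62, y +5 to -105 mm, and as a strip x -74 to -22 on to y +110. It blocks an upright gripper holding the dish under the lip: the tool must lean back towards feeder -x.
- lip (a point): Middle of the chute's lip (floor edge that billets leave), 165 mm above the bench; axes as the feeder. A dish with its rim 25 to 40 mm below this and its centre 20 to 30 mm beyond it along -y catches them; with the gate fully open, the centre of a dish pressed on the pad's middle is 2 mm to +x of the lip.
- gate (a joint): Spring gate: steel plate across the lip, joined to an upright pad hanging below the lip. Slides along the feeder's +x: 0 shut, 0.036 m fully open at a hard stop. Needs about 1.8 N at first, 4 N at the stop; springs shut when let go. Billets slip out from about 0.022. The dish's far wall pressed on the pad opens it.
- pad (a point): Centre of the gate pad's face towards feeder -x: an upright plate 44 mm wide (feeder y) and 43 mm high, centre 109.5 mm above the bench, moves with the gate; when shut 16 mm in +x and 26 mm in -y from the lip.
- dish: Round copper dish with a stub handle. Origin centre of underside, z up. Outer diameter 100 mm, height 55, wall and floor 4 mm. Wooden handle, 14 mm wide and 14 high, sticks out along its -x from 50 to 107 mm from the centre, its middle 43 mm above the underside. About 0.13 to 0.21 kg.
- dish_grip (a point): Point in the handle to grip: 80 mm along -x from the dish's axis, 43 mm above its underside; axes as the dish.
- dish_mid (a point): On the dish's axis, 28 mm above its underside.
- lid: Loose copper lid. Origin centre of the underside of its locating disc (82 mm diameter, 4 mm high), above it a 108 mm plate 5 mm thick, and a plain wooden knob 20 mm in diameter from 9 to 42 mm above the origin. Seated on the dish its origin is 51 mm above the dish's origin; 5 mm of side play. 0.08 kg.
- mat: Round cork mat fixed to the bench, diameter 170 mm, 4 mm thick; origin centre of its underside. The dish ends here.
- block: Bystander: dark steel bench block, round, diameter 90 mm, 24 high. Origin centre of underside.
- jar: Bystander: closed glass jar, diameter 64 mm, 95 high. Origin centre of underside.
- billet1: Brass billet, round slug 18 mm in diameter and 22 mm long (along its y), about 0.04 kg, origin at its centre. Number 1 of 4 in the queue in the chute, counted from the gate.
- billet2: Brass billet, round slug 18 mm in diameter and 22 mm long (along its y), about 0.04 kg, origin at its centre. Number 2 of 4 in the queue in the chute, counted from the gate.
- billet3: Brass billet, round slug 18 mm in diameter and 22 mm long (along its y), about 0.04 kg, origin at its centre. Number 3 of 4 in the queue in the chute, counted from the gate.
- billet4: Brass billet, round slug 18 mm in diameter and 22 mm long (along its y), about 0.04 kg, origin at its centre. Number 4 of 4 in the queue in the chute, counted from the gate.
Things that resemble listed ones, but are neither listed nor needed, are in the scene too. Of the things shaped like the mat, the cork one is meant.

How it is judged:
By the outcome, as a careful person would: the job done as asked, in the order asked, and still so for the second after the job is handed in, with the robot touching nothing.
It also fails if it takes over 58 s, if anything falls off the work surface, if the arm or the gripper's body presses on something with over 40 N, if the wrist force passes 120 N, or if a joint passes its speed limit or range.

## Working session

There is one attempt and no reset: what is moved stays moved. The work goes in short steps, each a Python script; the robot and the scene stay as the last script left them, time stands still between calls to the robot, and variables do not carry over. Pictures are saved under pics/ and viewed, at most 10 in all, crops included, and the job is handed in when it is done.

```bash
mkdir -p pics; python3 - <<'E'
from bench import arm
import cv2,pickle
d={}
for n in("side","top","wrist"):
    c=arm.camera(n); d[n]=c; cv2.imwrite(f"pics/{n}0.png",c["image"][:,:,::-1])
    print(n,c["fx"],c["cx"],c["cy"],c["T"].round(3).tolist())
pickle.dump(d,open("cams0.pkl","wb"))
s=arm.state();print(s["time_s"],s["tcp_rot"],s["contact_force"])
E
```

```text
side 470.1831757778144 312.34667204879037 238.13901810501227 [[0.956, -0.144, 0.256, 0.235], [-0.294, -0.466, 0.835, -1.104], [-0.001, -0.873, -0.487, 0.775], [0.0, 0.0, 0.0, 1.0]]
top 535.8037093316882 318.80671642165595 242.9358188587839 [[-0.003, -0.99, 0.144, 0.352], [-1.0, -0.0, -0.022, -0.026], [0.022, -0.144, -0.989, 1.467], [0.0, 0.0, 0.0, 1.0]]
wrist 381.5382769807889 318.6825204611572 236.87285857722472 [[-0.291, -0.915, -0.28, 0.271], [-0.957, 0.279, 0.083, 0.622], [0.002, 0.292, -0.956, 0.383], [0.0, 0.0, 0.0, 1.0]]
0.15 [ 3.14030593e+00 -1.50350256e-04 -2.95922948e-01] [ 0.85046243 -0.49706731  0.33412458]
```

View pics/top0.png

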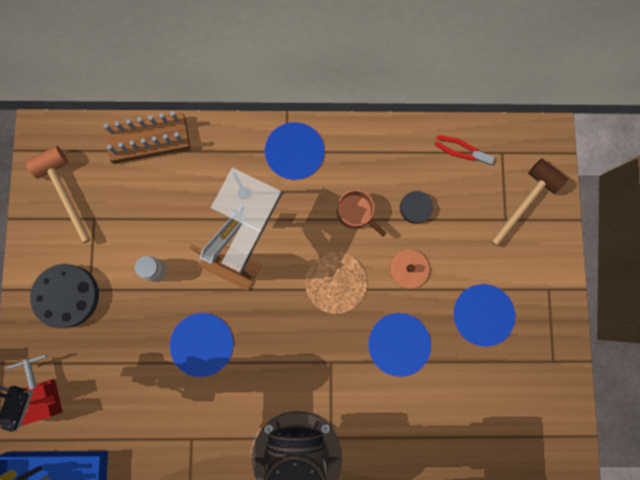

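View pics/side0.png

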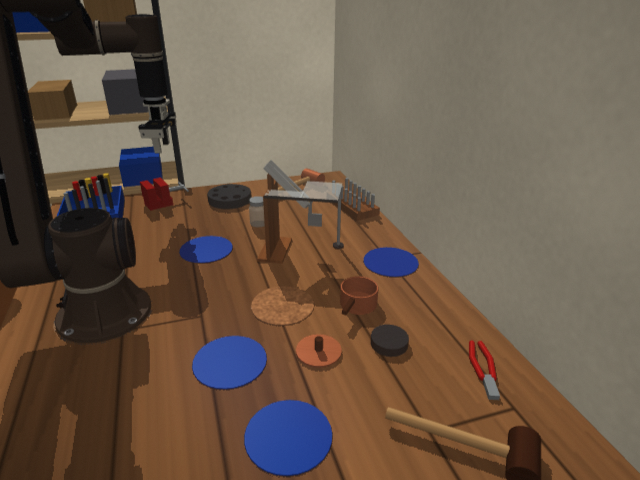

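The top view shows the dish at (357,209) with its handle end at (384,234), the lid at (410,268) and the cork mat at (336,283). The feeder is near (240,220), the jar at (148,268) and the block at (416,207).
- **Mat:** the lookalikes are the blue discs at (295,151), (202,344), (399,344) and (484,315). I choose the cork one.
- **Block:** the black disc at (64,296) is too big, so the block is the one at (416,207).
- **Dish and lid:** each is the only one of its kind. I'll check them in close crops.

```bash
python3 - <<'E'
import cv2
a=cv2.imread("pics/top0.png")[150:310,180:440]; cv2.imwrite("pics/c_top.png",cv2.resize(a,None,fx=3,fy=3,interpolation=cv2.INTER_CUBIC))
a=cv2.imread("pics/side0.png")[150:380,235:435]; cv2.imwrite("pics/c_side.png",cv2.resize(a,None,fx=2.6,fy=2.6,interpolation=cv2.INTER_CUBIC))
E
```

```text
(no output)
```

View pics/c_top.png

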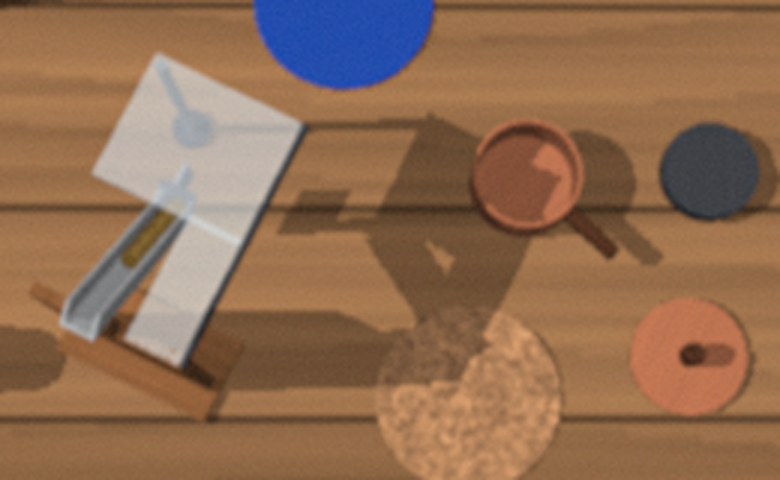

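View pics/c_side.png

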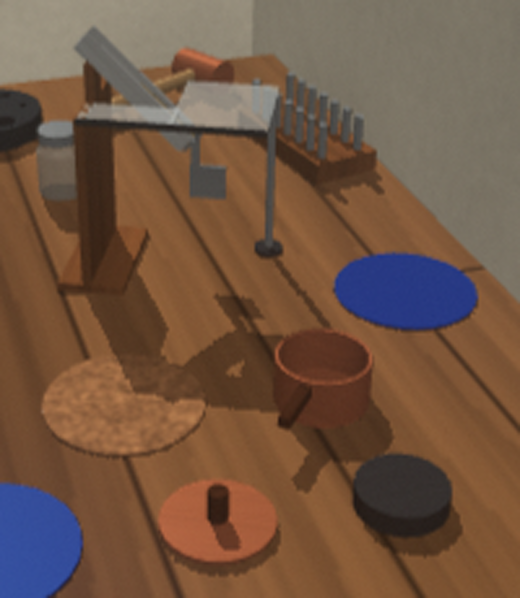

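The crops confirm the choices: an orange-copper lid with knob, a copper dish with a dark handle, and the cork mat. The guard rim runs from (305,126) to (182,366) in the top crop. Next I triangulate and fit.

```bash
cat > geo.py <<'E'
import numpy as np,pickle
from scipy.optimize import least_squares
d=pickle.load(open("cams0.pkl","rb"))
def proj(c,P):
    T=np.linalg.inv(c["T"]);p=np.atleast_2d(P)@T[:3,:3].T+T[:3,3]
    return np.c_[c["fx"]*p[:,0]/p[:,2]+c["cx"],c["fy"]*p[:,1]/p[:,2]+c["cy"]]
def tri(obs):
    f=lambda X:np.concatenate([(proj(c,X)[0]-u) for c,u in obs])
    r=least_squares(f,[.5,0,.05]);return r.x,np.abs(r.fun).max()
t=lambda u,v:np.array([u/3+180,v/3+150]); s=lambda u,v:np.array([u/2.6+235,v/2.6+150])
E
python3 - <<'E'
from geo import *
T,S=d["top"],d["side"]
for n,a,b in[("dish rim",t(528,178),s(324,362)),("handle end top",t(612,250),s(288,418)),("knobtop",t(692,354),s(218,490)),("mat",t(469.5,400),s(124,404)),("block top",t(710,170),s(402,485)),
 ("guard -105",t(305,126),s(272,130)),("guard+110",t(182,366),s(82,122)),("guard far",t(158,55),s(278,88))]:
    print(n,*[np.round(q,4) for q in tri([(T,a),(S,b)])])
# feeder fit
F=np.array([[-74,-105,222],[-74,110,222],[62,-105,222],[62,5,222]])/1e3
ot=[t(305,126),t(182,366),t(158,55),t(95,173)]
os_=[s(272,130),s(82,122),s(278,88)]
P=np.array([[16,-4,88],[16,-48,88],[16,-48,131],[16,-4,131]])/1e3; op=[s(191,194),s(226,198),s(226,168),s(191,165)]
def W(q,p):
    c,sn=np.cos(q[2]),np.sin(q[2]);return p@np.array([[c,sn,0],[-sn,c,0],[0,0,1]])+[q[0],q[1],q[3]]
def f(q):
    return np.r_[(proj(T,W(q,F))-ot).ravel(),(proj(S,W(q,F[:3]))-os_).ravel(),(proj(S,W(q,P))-op).ravel()]
r=least_squares(f,[.6,.2,1.05,0]);print("feeder",r.x.round(4),np.degrees(r.x[2]),r.fun.round(1))
E
```

```text
dish rim [ 0.6535 -0.1603  0.0467] 1.0782
handle end top [ 0.5871 -0.2349  0.0461] 0.8413
knobtop [ 0.4941 -0.3057  0.0398] 0.9344
mat [ 4.554e-01 -1.080e-01  1.000e-04] 0.7444
block top [ 0.6647 -0.3303  0.0224] 0.4599
guard -105 [0.6594 0.0327 0.221 ] 1.8799
guard+110 [0.4689 0.1276 0.2155] 1.9734
guard far [0.7149 0.1514 0.2171] 0.2914
feeder [ 0.5971  0.1434  1.1181 -0.0023] 64.06277256115264 [ 1.1 -1.3  1.1 -0.4 -0.8 -2.  -1.1 -0.9 -1.8  1.1 -2.9 -0.6  0.7 -1.1
 -0.5  1.4 -0.2  0.8 -0.1  0.1 -0.6  0.3]
```

```bash
cat > plan.py <<'E'
import numpy as np
from scipy.spatial.transform import Rotation as R
def lean(yaw,th,flip=False):
    """tool z = sin(th)*u - cos(th)*Z, tool x = -(cos*u+sin*Z) (camera on the low side) unless flip"""
    u=np.array([np.cos(yaw),np.sin(yaw),0]);Z=np.array([0,0,1.])
    z=np.sin(th)*u-np.cos(th)*Z; x=-(np.cos(th)*u+np.sin(th)*Z)*(-1 if flip else 1)
    return R.from_matrix(np.c_[x,np.cross(z,x),z])
def tool(grasp,rot): # TCP for a grasp point, rpy
    return np.asarray(grasp)-.006*rot.as_matrix()[:,2], rot.as_euler("xyz")
E
python3 - <<'E'
from plan import *
from bench import arm
D=np.array([.6535,-.1603]);F=np.array([.5971,.1434]);M=np.array([.4554,-.108]);L=np.array([.494,-.3057])
def fe(x,y,a=np.radians(64)): return F+[x*np.cos(a)-y*np.sin(a),x*np.sin(a)+y*np.cos(a)]
def g(c,yaw,r=.078): return c-r*np.array([np.cos(yaw),np.sin(yaw)])
a=np.radians(64);b=np.radians(48.3)
def ck(n,G,rot):
    q=arm.inverse_kinematics(*tool(G,rot)); print(n,None if q is None else np.round(q,2))
for fl in(0,1):
  for th in(35,45):
    t=np.radians(th);print(fl,th)
    ck("grasp",[*g(D,b),.043],lean(b,t,fl))
    ck("lift",[*g(D,b),.13],lean(b,t,fl))
    for x in(-.16,-.034,.002): ck(f"ins{x}",[*g(fe(x,-.025),a),.121],lean(a,t,fl))
    for y in(0,20,48,64,90): ck(f"mat{y}",[*g(M,np.radians(y)),.047],lean(np.radians(y),t,fl))
for y in(0,90,180,-90): ck(f"lid{y}",[*L,.03],lean(np.radians(y),0)); ck(f"lidmat{y}",[*M,.085],lean(np.radians(y),0))
for p in([.55,-.1,.42],[.5,-.05,.42],[.55,-.15,.42]):
  for y in(0,90,180,-90): ck(f"view{p}{y}",p,lean(np.radians(y),0))
E
```

```text
0 35
grasp [-0.44  0.51 -0.14 -0.78 -0.9   0.21]
lift [-0.43  0.39 -0.11 -0.71 -1.    0.07]
ins-0.16 [-0.27  0.28 -0.31 -0.73 -1.    0.23]
ins-0.034 [-0.03  0.28 -0.29 -0.75 -0.87  0.04]
ins0.002 [ 0.04  0.29 -0.28 -0.75 -0.84 -0.02]
mat0 None
mat20 [-0.46  0.12 -0.72 -1.03 -0.51  0.11]
mat48 [-0.57  0.3  -0.51 -0.85 -0.86  0.43]
mat64 [-0.54  0.39 -0.38 -0.74 -1.01  0.56]
mat90 [-0.44  0.51 -0.19 -0.59 -1.22  0.75]
0 45
grasp [-0.57  0.56 -0.11 -0.96 -1.02  0.43]
lift [-0.55  0.44 -0.08 -0.9  -1.1   0.28]
ins-0.16 [-0.42  0.34 -0.27 -0.9  -1.13  0.44]
ins-0.034 [-0.18  0.33 -0.27 -0.96 -0.98  0.3 ]
ins0.002 [-0.12  0.33 -0.26 -0.97 -0.94  0.26]
mat0 [-0.81  0.13 -0.88 -1.65 -0.54  0.72]
mat20 [-0.8   0.23 -0.71 -1.3  -0.73  0.65]
mat48 [-0.74  0.39 -0.47 -0.99 -1.01  0.68]
mat64 [-0.67  0.48 -0.32 -0.85 -1.16  0.73]
mat90 [-0.53  0.6  -0.11 -0.67 -1.38  0.84]
1 35
grasp [-0.44  0.51 -0.14 -0.78 -0.9  -2.93]
lift None
ins-0.16 [-0.27  0.28 -0.31 -0.73 -1.   -2.91]
ins-0.034 None
ins0.002 None
mat0 None
mat20 None
mat48 [-0.57  0.3  -0.51 -0.85 -0.86 -2.71]
mat64 [-0.54  0.39 -0.38 -0
[... 942 characters left out ...]
view[0.55, -0.1, 0.42]90 [ 0.17  0.1   0.06  0.   -1.53 -0.17]
view[0.55, -0.1, 0.42]180 [ 0.17  0.1   0.06  0.   -1.53  1.4 ]
view[0.55, -0.1, 0.42]-90 [ 2.61 -1.37  0.06  0.   -3.    0.53]
view[0.5, -0.05, 0.42]0 [ 0.29  0.   -0.04 -0.   -1.52 -1.86]
view[0.5, -0.05, 0.42]90 [ 0.29  0.   -0.04  0.   -1.52 -0.29]
view[0.5, -0.05, 0.42]180 [ 0.29  0.   -0.04  0.   -1.52  1.28]
view[0.5, -0.05, 0.42]-90 [ 2.65 -1.35 -0.04  0.   -2.87  0.49]
view[0.55, -0.15, 0.42]0 [ 0.08  0.12  0.09 -0.   -1.53 -1.65]
view[0.55, -0.15, 0.42]90 [ 0.08  0.12  0.09  0.   -1.53 -0.08]
view[0.55, -0.15, 0.42]180 [ 0.08  0.12  0.09  0.   -1.53  1.49]
view[0.55, -0.15, 0.42]-90 [ 2.53 -1.37  0.09  0.   -3.03  0.61]
```

```bash
python3 - <<'E'
from plan import *
from bench import arm
import cv2,pickle
p=arm.state()["eef_pos"]; arm.move_l([p[0],p[1],.42],vel=.35)
c={}
for n,q in(("A",[.55,-.08,.42]),("B",[.50,-.18,.42])):
    arm.movep(q,lean(np.pi/2,0).as_euler("xyz")); arm.pause(.15)
    c[n]=arm.camera("wrist"); cv2.imwrite(f"pics/w{n}.png",c[n]["image"][:,:,::-1])
    print(arm.state()["time_s"],c[n]["T"].round(3).tolist())
pickle.dump(c,open("cams1.pkl","wb"))
for n in "AB":
    cv2.imwrite(f"pics/w{n}2.png",cv2.resize(cv2.imread(f"pics/w{n}.png"),(800,600),interpolation=cv2.INTER_CUBIC))
E
```

```text
3.825 [[-1.0, -0.001, -0.001, 0.549], [-0.001, 0.957, 0.292, -0.159], [0.001, 0.292, -0.957, 0.552], [0.0, 0.0, 0.0, 1.0]]
4.55 [[-1.0, -0.001, -0.001, 0.499], [-0.001, 0.957, 0.292, -0.259], [0.001, 0.292, -0.957, 0.552], [0.0, 0.0, 0.0, 1.0]]
```

View pics/wA2.png

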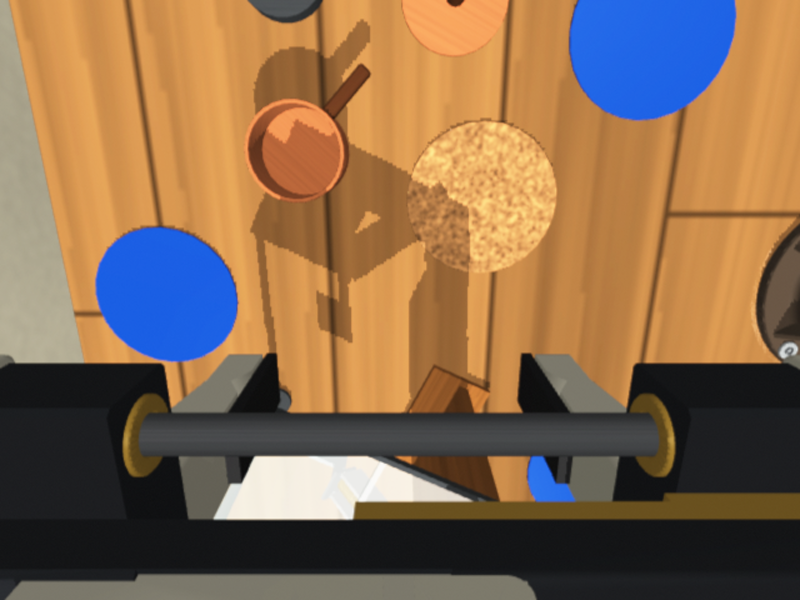

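View pics/wB2.png

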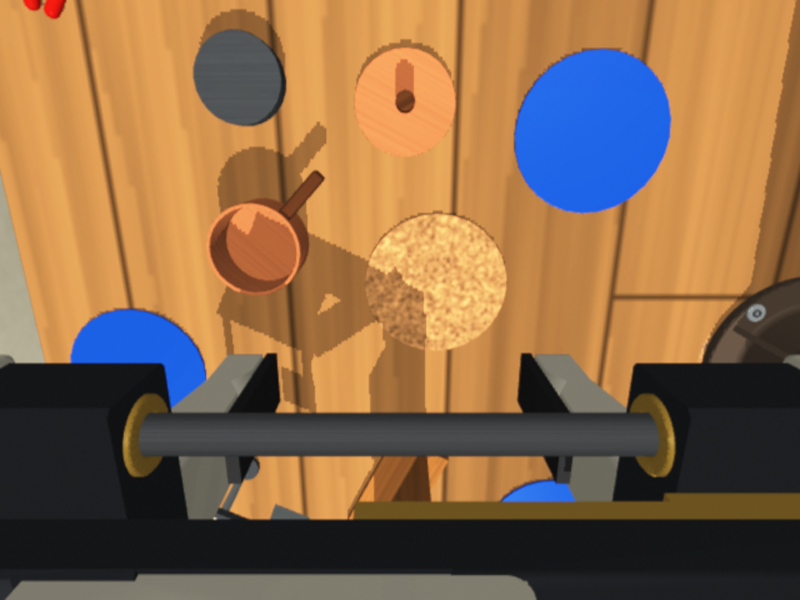

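The wrist views show:
- **View A:** dish rim around (296,150), handle end (364,70), mat (482,196).
- **View B:** dish rim (255,247), handle end (319,176), lid knob (405,101), mat (436,281), block (238,77).

The feeder is mostly hidden behind the gripper, so I fit it jointly from all the cameras.

```bash
cat > fit.py <<'E'
from geo import *
c1=pickle.load(open("cams1.pkl","rb"));A,B,T,S=c1["A"],c1["B"],d["top"],d["side"]
w=lambda *p:np.array(p)/1.25
ph=np.linspace(0,2*np.pi,120)
def ext(c,x,y,z,r):
    p=proj(c,np.c_[x+r*np.cos(ph),y+r*np.sin(ph),0*ph+z]);return np.r_[p.min(0)[0],p.max(0)[0],p.min(0)[1],p.max(0)[1]]
def E(l,r,t_,b,k,o=(0,0)): return np.array([l/k+o[0],r/k+o[0],t_/k+o[1],b/k+o[1]])
et=lambda *a:E(*a,3,(180,150)); es=lambda *a:E(*a,2.6,(235,150)); ew=lambda *a:E(*a,1.25)
def solve(n,f,x0):
    r=least_squares(f,x0,loss="soft_l1");print(n,r.x.round(4),"res",np.round(f(r.x),1));return r.x
def circ(n,r,obs,extra=None,x0=(.55,-.15,.03)):
    return solve(n,lambda q:np.concatenate([ext(c,q[0],q[1],q[2],r)-e for c,e in obs]),x0)
D=circ("dish rim(z.055)",.05,[(A,ew(246,346,99,202)),(B,ew(208,302,199,295)),(T,et(472,584,119,237)),(S,es(275,373,331,395))])
for n,obs in(("handle end",[(A,w(364,69)),(B,w(319,176)),(T,t(612,251))]),("knob top(.042)",[(B,w(405,101)),(T,t(692,354)),(S,s(218,490))])):
    x,e=tri(obs);print(n,x.round(4),e.round(1)); 
    if n[0]=="h": v=D[:2]-x[:2];print("len",np.linalg.norm(v),"yaw",np.degrees(np.arctan2(v[1],v[0])))
circ("lid plate(.009)",.054,[(B,ew(354,456,46,157)),(T,et(630,750,297,415))])
circ("mat(.004)",.085,[(A,ew(407,557,119,272)),(B,ew(366,507,212,350)),(S,es(42,206,358,452))])
F=np.array([[-74,-105,222],[-74,110,222],[62,-105,222],[62,5,222]])/1e3
ot=[t(305,126),t(182,366),t(158,55),t(95,173)];os_=[s(272,130),s(82,122),s(278,88)]
P=np.array([[16,-4,88],[16,-48,88],[16,-48,131],[16,-4,131]])/1e3; op=[s(191,194),s(226,198),s(226,168),s(191,165)]
post=np.array([[.055,-.098,.003]])
def W(q,p):
    c,sn=np.cos(q[2]),np.sin(q[2]);return p@np.array([[c,sn,0],[-sn,c,0],[0,0,1]])+[q[0],q[1],0]
def line(c,q,pts):
    p=proj(c,W(q,F[:2]));v=p[1]-p[0];v/=np.linalg.norm(v);return [np.cross(v,x-p[0]) for x in pts]
def f(q): return np.r_[(proj(T,W(q,F))-ot).ravel(),(proj(S,W(q,F[:3]))-os_).ravel(),(proj(S,W(q,P))-op).ravel(),(proj(T,W(q,post))-t(193,128)).ravel(),(proj(S,W(q,post))-s(268,248)).ravel(),line(A,q,[w(370,457),w(495,500)])]
q=solve("feeder",f,[.6,.14,1.1]);print(np.degrees(q[2]))
E
python3 -W ignore fit.py
```

```text
dish rim(z.055) [ 0.6527 -0.1578  0.048 ] res [ 0.1 -0.6 -0.7 -0.4  0.1 -0.2  1.9 -1.3 -0.4 -0.8  0.7 -2.4 -1.6 -1.6
  0.7 -2. ]
handle end [ 0.5817 -0.2338  0.0475] 0.8
len 0.10405457980261423 yaw 46.945448552014675
knob top(.042) [ 0.493  -0.306   0.0404] 1.2
lid plate(.009) [ 0.4922 -0.3064  0.0148] res [-0.5  0.4 -0.1 -0.3 -0.3 -0.9  0.1  0.1]
mat(.004) [ 0.4543 -0.1064  0.0031] res [-0.2  0.1  0.1 -0.2 -1.2 -0.   0.1 -0.3 -1.6 -1.3 -1.6  1. ]
feeder [0.5961 0.1418 1.1267] res [ 1.6 -1.6  2.2 -0.2 -0.7 -1.9 -0.6 -0.5 -1.6  0.5 -3.  -0.9  0.4 -1.7
 -0.7  1.  -0.3  0.4 -0.2 -0.4 -0.8 -0.1 -0.4 -0.6 -0.1 -0.4  5.  -0.9]
64.55399434018524
```

```bash
python3 - <<'E'
from plan import *
from bench import arm
import cv2,pickle
arm.movep([.50,-.03,.42],lean(np.radians(-50),0).as_euler("xyz")); arm.pause(.15)
c=arm.camera("wrist"); pickle.dump(c,open("camC.pkl","wb"))
cv2.imwrite("pics/wC.png",cv2.resize(c["image"][:,:,::-1],(800,600),interpolation=cv2.INTER_CUBIC))
print(arm.state()["time_s"],c["T"].round(3).tolist())
E
```

```text
7.6917 [[0.767, 0.614, 0.188, 0.448], [0.642, -0.733, -0.224, 0.03], [0.0, 0.292, -0.956, 0.553], [0.0, 0.0, 0.0, 1.0]]
```

View pics/wC.png

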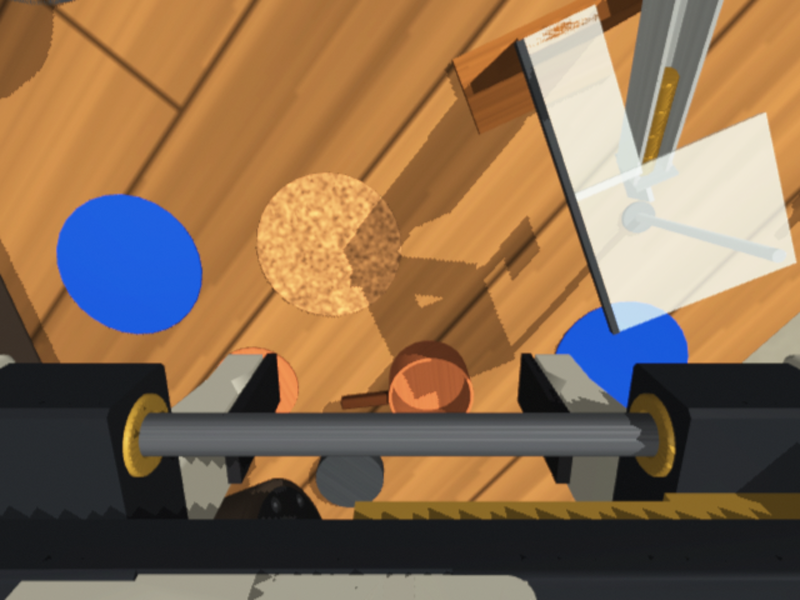

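View C shows the feeder clearly. The guard corners are at (522,40), (613,332), (797,263) and (767,113), and the post base is at (638,216). I refit with these.

```bash
cat > fit2.py <<'E'
exec(open("fit.py").read().split("def line")[0])
C=pickle.load(open("camC.pkl","rb"))
G=F.copy();G[2:,2]=.218
oc=[w(522,40),w(613,332),w(797,263),w(767,113)]; oc=[oc[1],oc[0],oc[2],oc[3]]
fc=lambda q:np.r_[(proj(C,W(q,G))-oc).ravel(),(proj(C,W(q,post))-w(638,216)).ravel()]
fa=lambda q:np.r_[fc(q)*1.0,(proj(T,W(q,F))-ot).ravel(),(proj(S,W(q,F[:3]))-os_).ravel(),(proj(S,W(q,P))-op).ravel(),(proj(T,W(q,post))-t(193,128)).ravel(),(proj(S,W(q,post))-s(268,248)).ravel()]
for n,g in(("C only",fc),("all",fa)):
    q=solve(n,g,[.6,.14,1.1]);print(np.degrees(q[2]))
circ("mat all",.085,[(A,ew(407,557,119,272)),(B,ew(366,507,212,350)),(C,ew(256,401,172,317))])
E
python3 -W ignore fit2.py|grep -v "^dish\|^hand\|^len"
```

```text
0.7 -2. ]
knob top(.042) [ 0.493  -0.306   0.0404] 1.2
lid plate(.009) [ 0.4922 -0.3064  0.0148] res [-0.5  0.4 -0.1 -0.3 -0.3 -0.9  0.1  0.1]
mat(.004) [ 0.4543 -0.1064  0.0031] res [-0.2  0.1  0.1 -0.2 -1.2 -0.   0.1 -0.3 -1.6 -1.3 -1.6  1. ]
C only [0.595  0.1462 1.1012] res [ 1.2  2.  -1.1 -1.3 -1.   0.   0.3 -0.2  1.   1.2]
63.096858983684875
all [0.5953 0.1457 1.1029] res [ 1.2  2.6 -1.4 -0.3 -1.   0.4  0.   0.3  1.   1.5  0.5 -0.1 -0.9  0.4
 -1.2 -1.6 -2.1 -0.8 -3.1  0.3 -4.  -1.8  0.1 -1.8 -1.2  0.5 -0.9  0.
 -0.8 -0.7 -1.3 -0.6 -0.9 -0.4 -0.4 -0.5]
63.19081402147329
mat all [ 0.4543 -0.1062  0.003 ] res [-0.2  0.   0.3 -0.  -1.2 -0.   0.3 -0.2 -0.9 -0.4  0.3 -0.8]
```

```bash
cat >> plan.py <<'E'
D=np.array([.6527,-.1580]);DY=np.radians(47);F=np.array([.5955,.1450]);FY=np.radians(63.3);M=np.array([.4543,-.1063]);L=np.array([.4928,-.3062])
TH=np.radians(38);RG=.078
def fe(x,y): return F+[x*np.cos(FY)-y*np.sin(FY),x*np.sin(FY)+y*np.cos(FY)]
def hold(c,z,yaw,back=0):
    "TCP pose holding the dish by its handle: dish centre c, underside z"
    r=lean(yaw,TH); return tool(np.r_[c-RG*np.array([np.cos(yaw),np.sin(yaw)]),z+.043]-back*r.as_matrix()[:,2],r)
E
python3 - <<'E'
from plan import *
from bench import arm
import cv2,pickle
arm.move_gripper(.6)
arm.movep(*hold(D,.03,DY,.10))
arm.move_l(hold(D,0,DY)[0],vel=.12,max_force=12)
arm.move_gripper(0)
s=arm.state();print(s["time_s"],s["eef_pos"],hold(D,0,DY)[0],s["grip_width"],s["gripper_force"])
print(arm.move_l(hold(D,.09,DY)[0],vel=.12))
s=arm.state();print(s["time_s"],s["grip_width"],s["contact_force"],s["moment"])
p=hold(fe(-.17,-.025),.079,FY);print(arm.move_l(p[0],rot=p[1],vel=.15)); arm.pause(.2)
s=arm.state();print(s["time_s"],s["grip_width"],s["eef_pos"],p[0])
d={n:arm.camera(n) for n in("side","top")}; pickle.dump(d,open("cams2.pkl","wb"))
im=d["side"]["image"][120:345,235:435,::-1]; b=d["top"]["image"][160:300,180:400,::-1]
im=cv2.resize(im,None,fx=2,fy=2,interpolation=3); b=cv2.resize(b,None,fx=1.8,fy=1.8,interpolation=3)
out=np.zeros((450,800,3),np.uint8); out[:,:400]=im; out[:252,404:800]=b; cv2.imwrite("pics/stand.png",out)
E
```

```text
13.9333 [ 0.59703254 -0.21783851  0.0477956 ] [ 0.59698485 -0.21774719  0.04772806] 0.1595605248049635 29.98091697692871
False
14.8333 0.1557967195963121 [-1.59713765 -0.45694395 -1.57308894] [-1.83968071  1.70531357  0.03724823]
False
16.2333 0.15728382903081695 [ 0.50495292 -0.09152057  0.12662508] [ 0.5047434  -0.09108917  0.12672806]
```

View pics/stand.png

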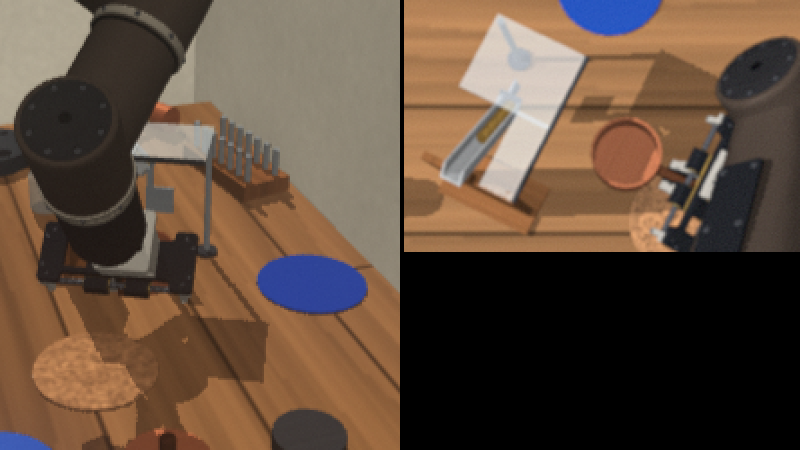

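The dish is held and level as far as I can see, with its rim centre near composite (627,153) in the top view. I compare that with the feeder's guard corners in the same top view.

```bash
python3 - <<'E'
from geo import *
from plan import *
T=d["top"]
q=proj(T,np.r_[fe(-.17,-.025),.134])[0]
obs=np.array([(627.5-404)/1.8+180,153/1.8+160]); print("dish exp",q,"obs",obs)
G=np.array([[-74,-105,222],[-74,110,222],[62,-105,220],[62,5,220]])/1e3
ot=np.array([t(305,126),t(182,366),t(158,55),t(95,173)])
e=proj(T,np.array([np.r_[fe(*g[:2]),g[2]] for g in G]));print("guard obs-exp",(ot-e).round(1),(ot-e).mean(0))
o=(obs-q)-(ot-e).mean(0); # px -> world: u=-y, v=-x
k=1.33/535.8; dx,dy=-o[1]*k,-o[0]*k; print("rel err world mm",dx*1e3,dy*1e3,"feeder x,y",1e3*(dx*np.cos(FY)+dy*np.sin(FY)),1e3*(-dx*np.sin(FY)+dy*np.cos(FY)))
E
```

```text
dish exp [303.54832548 244.61776407] obs [304.16666667 245.        ]
guard obs-exp [[-0.8  0.3]
 [ 0.4 -0.3]
 [ 0.8  1.5]
 [ 1.6  0.6]] [0.53610524 0.52736425]
rel err world mm 0.36024761047654125 -0.20413178679719873 feeder x,y -0.0204994021797664 -0.4135551979426047
```

```bash
python3 - <<'E'
from plan import *
from bench import arm
import cv2,pickle
u=np.array([np.cos(FY),np.sin(FY)])
P=lambda x:hold(fe(x,-.025),.079,FY)[0]
X=lambda s:(np.asarray(s["eef_pos"])[:2]-P(0)[:2])@u
arm.move_l(P(-.045),vel=.12)
s=arm.state();f0=np.array(s["contact_force"]);print(s["time_s"],X(s))
for i in range(4):
    hit=arm.move_l(P(.007),vel=.06,max_force=9)
    s=arm.state();f=np.array(s["contact_force"])-f0;x=X(s);print(s["time_s"],hit,x.round(4),f.round(1),s["grip_width"])
    if not hit or x>.0: break
for i in range(4):
    arm.pause(.5); s=arm.state(); print(s["time_s"],X(s).round(4),(np.array(s["contact_force"])-f0).round(2),s["grip_width"])
d={n:arm.camera(n) for n in("side","top","wrist")}
im=d["side"]["image"][150:300,240:400,::-1]; b=d["top"]["image"][160:280,180:340,::-1]
out=np.zeros((600,800,3),np.uint8); out[:300,:320]=cv2.resize(im,None,fx=2,fy=2,interpolation=3); b=cv2.resize(b,None,fx=2.5,fy=2.5,interpolation=3); out[:300,400:800]=b
out[300:,:400]=cv2.resize(d["wrist"]["image"][:,:,::-1],(400,300),interpolation=3); cv2.imwrite("pics/press.png",out)
E
```

```text
17.525 -0.04552081113821049
18.2583 True 0.0002 [-0.3 -4.3 -0.8] 0.1601720104395838
18.7583 -0.0005 [-0.16 -4.4  -3.29] 0.16114122855081614
19.2583 -0.0005 [-1.09 -4.44 -2.81] 0.15488177125941804
19.7583 -0.0005 [-0.02 -4.64 -1.84] 0.1572386884142197
20.2583 -0.0005 [ 0.01 -4.19 -1.65] 0.1603368579842963
```

View pics/press.png

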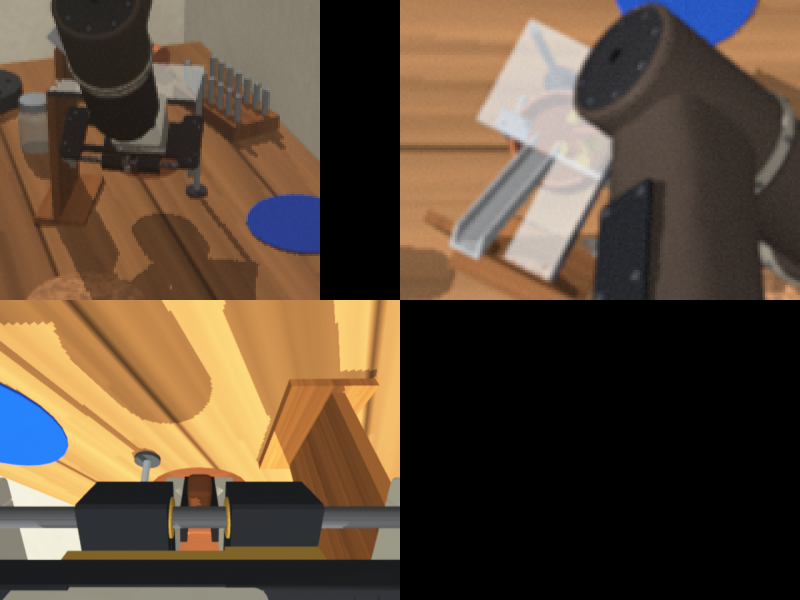

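The chute is empty and brass shows in the dish through the guard. The load has grown by about 1.6 N, which is four billets. I see nothing on the bench, so I back out and place the dish.

```bash
python3 - <<'E'
from plan import *
from bench import arm
import cv2,pickle
MY=np.radians(50)
arm.move_l(hold(fe(-.045,-.025),.079,FY)[0],vel=.07)
arm.move_l(hold(fe(-.19,-.025),.079,FY)[0],vel=.13)
p=hold(M,.06,MY);arm.move_l(p[0],rot=p[1],vel=.12)
arm.move_l(hold(M,.012,MY)[0],vel=.08); arm.pause(.2)
f0=np.array(arm.state()["contact_force"])
h=arm.move_l(hold(M,.001,MY)[0],vel=.015,max_force=3)
s=arm.state();print(s["time_s"],h,(s["eef_pos"]-hold(M,.004,MY)[0]).round(4),(np.array(s["contact_force"])-f0).round(1),s["grip_width"])
d={n:arm.camera(n) for n in("side","top","wrist")};pickle.dump(d,open("cams3.pkl","wb"))
E
```

```text
25.0167 True [-0.0001 -0.      0.0007] [0.9 0.1 4.1] 0.1605741305188452
```

```bash
python3 - <<'E'
from plan import *
from bench import arm
import cv2,pickle
MY=np.radians(50)
arm.move_gripper(.35)
arm.move_l(hold(M,.004,MY,.11)[0],vel=.15)
r0=lean(np.pi/2,0); z=r0.as_euler("xyz")
a=lambda xy,h:[*xy,h+.006]   # TCP for grasp height h
arm.movep(a(L,.12),z); arm.pause(.15)
d={n:arm.camera(n) for n in("top","side","wrist")};pickle.dump(d,open("cams4.pkl","wb"))
print(arm.state()["time_s"])
arm.move_l(a(L,.055),vel=.15)
h=arm.move_l(a(L,.031),vel=.04,max_force=5)
s=arm.state();print(s["time_s"],h,s["eef_pos"])
arm.move_gripper(0); s=arm.state();print(s["grip_width"]*.088,s["gripper_force"],s["eef_pos"])
arm.move_l(a(L,.031+.10),vel=.15)
s=arm.state();print(s["time_s"],s["grip_width"]*.088)
E
```

```text
27.6583
28.9917 False [ 0.49283571 -0.3062377   0.03692081]
0.019462817501364527 29.999892711639404 [ 0.49299715 -0.30626778  0.03725105]
30.175 0.0192563479524264
```

```bash
python3 - <<'E'
from plan import *
from bench import arm
import cv2
z=lean(np.pi/2,0).as_euler("xyz")
a=lambda xy,h:[*xy,h+.006]
arm.move_l(a(M,.131),vel=.15); arm.pause(.2)
arm.move_l(a(M,.095),vel=.08); arm.pause(.1)
h=arm.move_l(a(M,.083),vel=.02,max_force=4)
s=arm.state();print(s["time_s"],h,"height over seated mm",1e3*(s["eef_pos"][2]-.092),s["contact_force"])
d={n:arm.camera(n) for n in("side","top")}
for n in d: cv2.imwrite(f"pics/lid_{n}.png",d[n]["image"][:,:,::-1])
E
```

```text
33.0667 True height over seated mm 0.1199880262649361 [-1.98463374  0.40323893  6.15451128]
```

```bash
python3 - <<'E'
from plan import *
from bench import arm
import cv2
arm.move_gripper(.5)
p=arm.state()["eef_pos"]; arm.move_l([p[0],p[1],.25],vel=.15)
arm.movep([.45,.05,.40],lean(np.pi/2,0).as_euler("xyz")); arm.pause(.3); print(arm.state()["time_s"])
s,t=arm.camera("side")["image"],arm.camera("top")["image"]
out=np.zeros((600,800,3),np.uint8)
out[:600,:440]=cv2.resize(s[180:380,230:377,::-1],(440,600),interpolation=3); out[:400,440:]=cv2.resize(t[180:320,290:416,::-1],(360,400),interpolation=3)
cv2.imwrite("pics/final.png",out)
E
```

```text
36.2083
```

View pics/final.png

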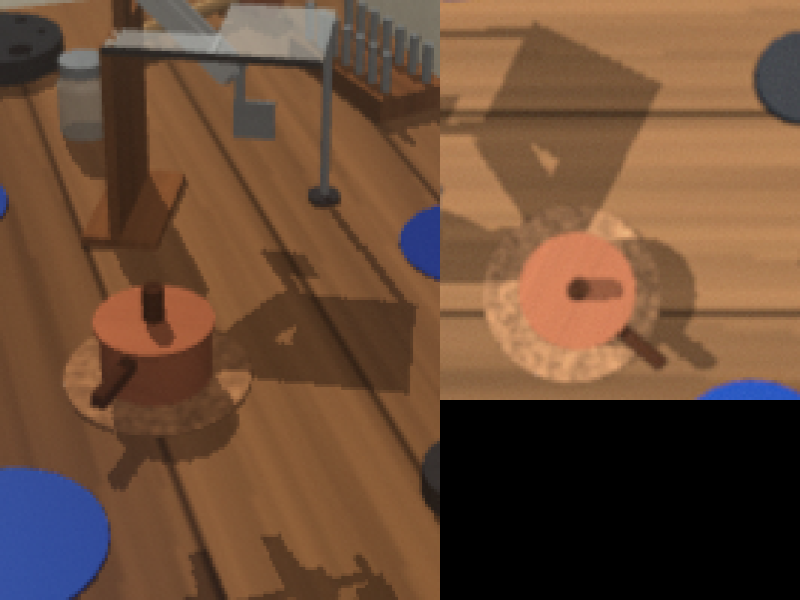

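The dish stands upright within the mat. The lid at (153,320) is level and down on the rim, and no billets are on the bench, so I hand it in.

```bash
python3 -c "
from bench import arm
print(arm.sign_off())"
```

```text
the job is handed in; nothing more can be done
None
```

The job is handed in at about 36 s of the 58 s limit: by the weight and pictures all four billets are in the dish, which stands upright on the cork mat with its lid fully seated, and the arm never went near the block or jar.

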